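Tip the blue-edged gel plate up against the backstop of the drying stand

ROBOT

A 6-joint arm with a two-finger parallel gripper is mounted at the origin on a cart in front of the work surface, level with it; the furniture and walls round the work are solid. World frame = base frame: x ahead of the robot, y to its left, z up, the work surface at z = 0. Lengths are in m, angles in rad, forces in N, time in s.
With the tool pointing down it reaches from about 0.2 to 0.875 m from the base axis. Payload 3.4 kg.
Tool frame: the origin (TCP) lies between the finger pads; the fingertips stand 11 mm ahead of it and the grasp point (between the pads) lies 8 mm behind it; z points along the fingers, y is the line along which they close (so a half turn about z gives the same grasp; the last joint's range is limited). The gripper opens to 94 mm and grips with 3 to 60 N. Pads are 16 mm wide; open, the fingers measure 119 mm over their backs; the gripper's body (75 mm by 177 mm) begins 78 mm behind the grasp point.
Start: joints at [1.023, 0.276, 1.505, -0, 1.361, -0.121], TCP at [0.238, 0.523, 0.179] pointing down, gripper open.
Joint ranges: [-2.89, 2.89], [-0.75, 2.08], [0.22, 2.7], [-1.18, 4.32], [0.11, 2.71], [-2.7, 2.7]. Speed limits (rad/s): [2.57, 2.57, 3.14, 3.14, 3.14, 3.14].

INTERFACE

Orientations are given as a unit quaternion [x, y, z, w].
In Python, from cell import move_pose, servo_line, move_j, let_go, close, sleep, ik, get_obs, grab_frame, get_calibration, Unreachable, hand_in gives the robot as it stands. Calls block until the motion is done:
- move_pose(position, orientation): joint-space move of the TCP to a pose.
- servo_line(position, max_speed=0.15, ori=None): straight line of the TCP; ori=None keeps the orientation; max_speed is the mean speed in m/s.
- move_j(angles): joint-space move.
- let_go() and close(): open the fingers fully, or close them until they stop; the grip force is fixed at half the most.
- sleep(seconds).
- ik(position, orientation): joint angles nearest the present ones, or None.
- get_obs(): the state.
- grab_frame(name): name is "side" or "top" or "wrist"; returns the picture (420x560x3 uint8, blue, green, red); there is no depth.
- get_calibration(name): a dict with "mtx" (3x3 intrinsics, pixels), "R" (3x3) and "t" (3): a world point X has camera coordinates R X + t. Camera axes: x right, y down, z forward; pixel columns grow to the right and rows downward; lengths in m; the calibration is good to about 2 mm. A picture is of the moment at which its call begins: read the wrist's pose just before it. get_calibration takes no time and is no camera call; for the wrist camera it gives the pose at the moment of the call.
A pose or a line that the arm cannot do raises Unreachable and nothing moves.
- hand_in(): hands the job in; it is judged then, once.
The state is a dict: "clock": time; "qpos": joint angles; "qvel": joint speeds; "joint_torque": joint torques, N m; "tcp_pos": TCP position; "eef_rot": TCP orientation; "force": force on the tool from outside, world axes, zero at the start; "wrist_torque": the same for the moment, N m; "grip_width": finger opening in m; "grip_force": force on a finger pad.
Only numpy, scipy, OpenCV 4.12 (cv2) and the standard library are available. Lean on these libraries where they do the work, as an engineer would, in place of code of your own. Each camera call takes 0.05 s, during which the arm holds its last target. There are 200 camera calls.

TASK

Two washed gel plates have flopped forward onto the posts of the steel drying stand. Push the plate with the blue edges up so that it turns on its lower edge, past upright, and is left leaning square against the stand's backstop, in its own bay. Do not lift its lower edge off the stand, and leave the orange-edged plate as it lies.

Things in the scene. Friction and masses are not known exactly. Their poses are not given: they have to be found in the camera images.
- stand: Steel drying stand, fixed. Base 170 (x) x 330 (y) x 6 mm; origin under its centre, on the bench; +x to the backstop, z up. The backstop's flat face meets the base's top at x = +55 mm, is 85 mm long and leans back 10 degrees. Bays centred at y = +78 and -78 mm, parted by low fins. Each has two posts, 8 mm thick, 55 mm high from the bench, at x = -18 mm, 50 mm either side of its centre; gap open.
- blue_plate: The plate to tip: white, 110 (x) x 120 (y) x 12 mm (z), 0.1 to 0.21 kg, blue side strips. In either bay, 36 to 38 degrees from level: far edge (+x) down on the base near the backstop, near edge (-x) toward the robot, underside there about 72 mm above the bench, 32 mm beyond the posts. Origin: centre of the underside; z out of the upper face, which turns to the backstop as it is tipped.
- blue_low_edge (a point): Middle of the blue plate's low far edge face (x = +55, z = +6 mm in the plate's frame): the edge on which it turns. It starts touching the backstop or within 2 mm of it, and slides freely on the base.
- orange_plate: The same plate with orange side strips, leaning in the same way in the other bay; leave it alone. Frame as for the blue plate.

How it is judged:
By the outcome, as a careful person would: the job done as asked, in the order asked, and still so for the second after the job is handed in, with the robot touching nothing.
It also fails if it takes over 35 s, if anything falls off the work surface, if the arm or the gripper's body presses on something with over 40 N, if the wrist force passes 120 N, or if a joint passes its speed limit or range.

## Working session

There is one attempt and no reset: what is moved stays moved. The work goes in short steps, each a Python script; the robot and the scene stay as the last script left them, time stands still between calls to the robot, and variables do not carry over. Pictures are saved under pics/ and viewed, at most 10 in all, crops included, and the job is handed in when it is done.

```bash
mkdir -p pics; ls
python3 - <<'E'
from cell import *
import cv2, numpy as np
o=get_obs(); print({k:np.round(v,3) for k,v in o.items()})
for n in("side","top"):
    cv2.imwrite(f"pics/{n}0.png",grab_frame(n)); c=get_calibration(n); R=np.array(c["R"]); print(n,np.array(c["mtx"]).round(1).tolist(),(-R.T@np.array(c["t"])).round(3),R[2].round(3))
E
```

```text
pics
{'clock': np.float64(0.0), 'qpos': array([ 1.023,  0.277,  1.506,  0.   ,  1.361, -0.121]), 'qvel': array([-0.001, -0.001, -0.001,  0.   , -0.   ,  0.001]), 'joint_torque': array([ 2.0000e-03, -4.0459e+01, -2.3723e+01,  7.0000e-02,  3.5000e-02,
       -0.0000e+00]), 'tcp_pos': array([0.238, 0.523, 0.178]), 'eef_rot': array([ 0.212,  0.977, -0.001, -0.   ]), 'force': array([ 0.47 ,  0.178, -0.216]), 'wrist_torque': array([-0.   , -0.017, -0.011]), 'grip_force': np.float64(0.0), 'grip_width': np.float64(0.094)}
side [[507.7, 0.0, 284.9], [0.0, 507.7, 212.7], [0.0, 0.0, 1.0]] [0.566 0.69  0.453] [ 0.007 -0.897 -0.442]
top [[435.7, 0.0, 276.9], [0.0, 435.7, 209.4], [0.0, 0.0, 1.0]] [ 0.388 -0.089  0.898] [ 0.181  0.017 -0.983]
```

View pics/side0.png

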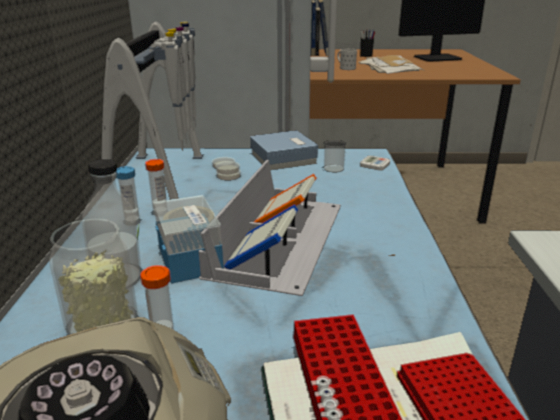

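View pics/top0.png

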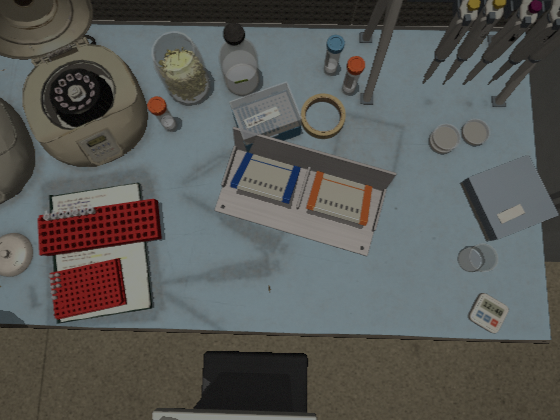

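```bash
cat > h.py <<'E'
import cv2, numpy as np
from cell import *
def ray(name,px,z,cal=None):
    c=cal or get_calibration(name); R=np.array(c["R"]); C=-R.T@np.array(c["t"])
    d=R.T@np.linalg.inv(np.array(c["mtx"]))@np.array([px[0],px[1],1.]); return C+d*(z-C[2])/d[2]
def proj(name,X,cal=None):
    c=cal or get_calibration(name); p=np.array(c["mtx"])@(np.array(c["R"])@X+np.array(c["t"])); return p[:2]/p[2]
E
python3 - <<'E'
from h import *
im=cv2.imread("pics/top0.png")
cv2.imwrite("pics/top0c.png",cv2.resize(im[120:260,205:405],None,fx=4,fy=4,interpolation=cv2.INTER_CUBIC))
hsv=cv2.cvtColor(im,cv2.COLOR_BGR2HSV)
for nm,lo,hi in(("blue",(105,150,60),(125,255,255)),("orange",(5,150,100),(18,255,255))):
    m=cv2.inRange(hsv,lo,hi); m[:140]=0;m[225:]=0;m[:,:225]=0;m[:,390:]=0
    n,l,s,c=cv2.connectedComponentsWithStats(m)
    for i in range(1,n):
        if s[i,4]>40: print(nm,s[i],cv2.boxPoints(cv2.minAreaRect(np.argwhere(l==i)[:,::-1].astype(np.float32))).round(1).tolist())
E
```

```text
blue [231 152  22  36 241] [[229.39999389648438, 185.1999969482422], [246.39999389648438, 151.1999969482422], [252.0, 154.0], [235.0, 188.0]]
blue [282 166  18  37 269] [[281.1000061035156, 201.0], [293.70001220703125, 165.10000610351562], [300.5, 167.5], [287.8999938964844, 203.39999389648438]]
orange [307 171  17  39 271] [[306.0, 207.8000030517578], [317.0, 170.5], [323.79998779296875, 172.5], [312.79998779296875, 209.8000030517578]]
orange [359 185  13  40 273] [[358.5, 223.6999969482422], [363.70001220703125, 184.60000610351562], [371.6000061035156, 185.60000610351562], [366.3999938964844, 224.6999969482422]]
```

View pics/top0c.png

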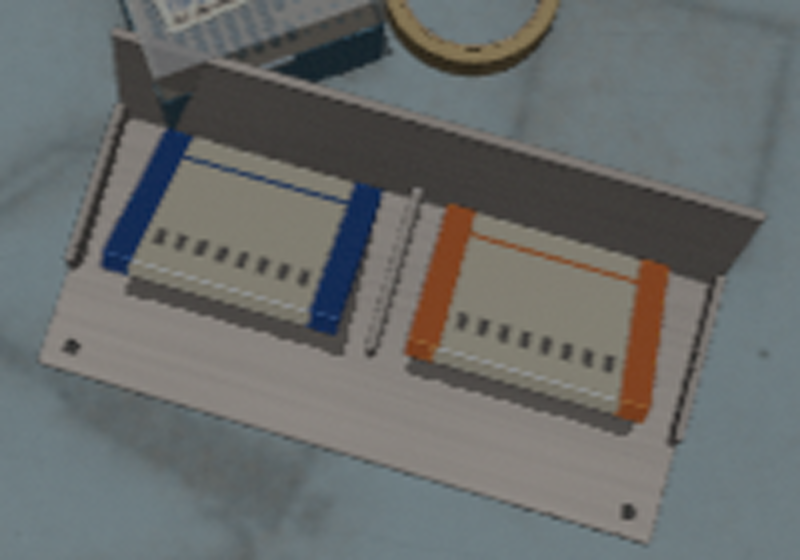

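Run:
```python
from h import *
im=cv2.imread("pics/side0.png")
cv2.imwrite("pics/side0c.png",cv2.resize(im[150:300,150:350],None,fx=4,fy=4,interpolation=cv2.INTER_CUBIC))
g=lambda x,y:(205+x/4-.4,120+y/4-.4)
A=ray("top",g(40,360),.006);B=ray("top",g(650,543),.006)
yv=(A-B)[:2];print("len",np.linalg.norm(yv));yv/=np.linalg.norm(yv);xv=np.array([yv[1],-yv[0]])
O=(A+B)[:2]/2+.085*xv; print("stand",O,"yaw",np.degrees(np.arctan2(xv[1],xv[0])))
W2S=lambda P:[round(float((P[:2]-O)@xv),4),round(float((P[:2]-O)@yv),4),round(float(P[2]),3)]
for nm,p,z in(("ft L low",(180,132),.0155),("low R",(372,187),.0155),("near L top",(108,250),.082),("near R",(335,315),.082),("olowL",(450,206),.0155),("olowR",(663,265),.0155),("onearL",(412,342),.082),("onearR",(645,402),.082),("bs topL",(115,32),.0897),("bs topR",(763,215),.0897),("notchR top",(212,60),.0897)):
    print(nm,W2S(ray("top",g(*p),z)))
```

```text
len 0.3279899915784432
stand [ 0.58719279 -0.12414857] yaw -15.313728700504809
ft L low [0.0514, 0.1298, 0.015]
low R [0.0517, 0.0242, 0.015]
near L top [-0.0342, 0.1341, 0.082]
near R [-0.0333, 0.02, 0.082]
olowL [0.0536, -0.0177, 0.015]
olowR [0.0549, -0.1322, 0.015]
onearL [-0.0353, -0.0189, 0.082]
onearR [-0.0313, -0.1323, 0.082]
bs topL [0.0696, 0.1633, 0.09]
bs topR [0.0709, -0.162, 0.09]
notchR top [0.0695, 0.1135, 0.09]
```

View pics/side0c.png

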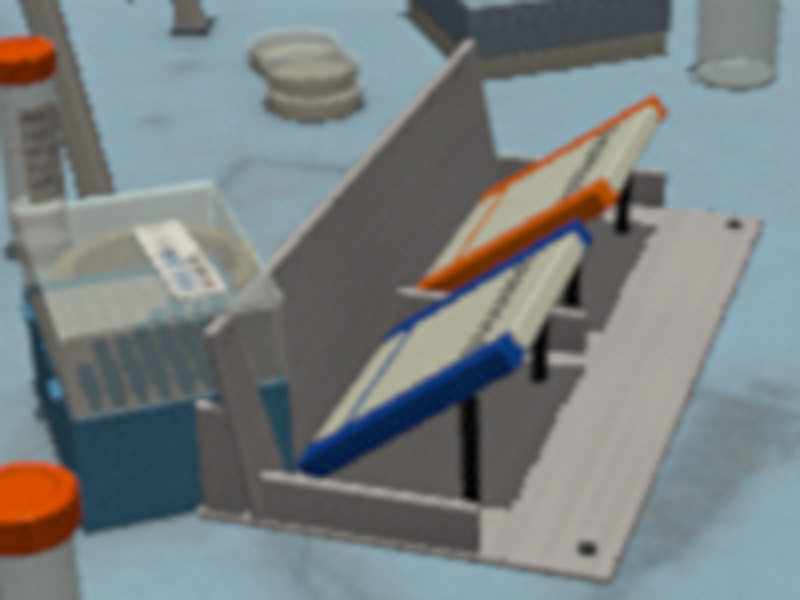

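The side view shows the blue plate in the bay nearer that camera (+y), with its low edge at crop (310,465) and its near edge at (515,350). The clear-lidded rack seems to poke through the backstop near (280,300). The top view agrees: blue plate square in the +y bay, stand at (0.587, −0.124), yaw −15.3°. Next I'll check how far the rack protrudes and whether the arm can reach.

```bash
cat >> h.py <<'E'
from scipy.spatial.transform import Rotation as Rt
O=np.array([.5872,-.1241]); yaw=np.radians(-15.3)
xv=np.array([np.cos(yaw),np.sin(yaw)]); yv=np.array([-xv[1],xv[0]])
def S2W(p): return np.r_[O+p[0]*xv+p[1]*yv,p[2]]
def W2S(P): return np.array([(P[:2]-O)@xv,(P[:2]-O)@yv,P[2]])
PH=np.radians(22); H=.008
def quat(s=1,ph=PH):
    z=np.r_[np.cos(ph)*xv,-np.sin(ph)]; y=s*np.r_[yv,0]
    return Rt.from_matrix(np.c_[np.cross(y,z),y,z]).as_quat()
def tcp(cx,cz,y=.081):
    "TCP (world) that puts the upper tip edge at stand x=cx, z=cz"
    return S2W([cx-.011*np.cos(PH)-H*np.sin(PH), y, cz+.011*np.sin(PH)-H*np.cos(PH)])
E
python3 - <<'E'
from h import *
def tri(pt,ps):
    P=[np.array(c["mtx"])@np.c_[np.array(c["R"]),np.array(c["t"])] for c in map(get_calibration,("top","side"))]
    X=cv2.triangulatePoints(P[0],P[1],np.array(pt,float),np.array(ps,float))[:,0]; X=X[:3]/X[3]; return W2S(X).round(4)
gt=lambda x,y:(205+x/4-.4,120+y/4-.4); gs=lambda x,y:(150+x/4-.4,150+y/4-.4)
print("lid corner",tri(gt(155,80),gs(282,292)),"body corner",tri(gt(180,128),gs(295,465)))
print("blue near L/R top",tri(gt(108,250),gs(520,345)),tri(gt(335,315),gs(588,232)),"post? hole L",W2S(ray("top",gt(71,346),.006)))
for s in(1,-1):
  for p in(tcp(-.13,.25),tcp(-.13,.05),tcp(-.03,.05),tcp(.06,.1)):
    q=ik(p,quat(s)); print(s,p.round(3),None if q is None else np.round(q,2))
E
```

```text
lid corner [0.0506 0.1363 0.0926] body corner [0.0532 0.1308 0.0107]
blue near L/R top [-0.04    0.1329  0.0821] [-0.0376  0.0194  0.0767] post? hole L [-0.07321589  0.15078872  0.006     ]
1 [ 0.47  -0.008  0.247] [ 0.23 -0.2   2.6   4.04  0.6   0.97]
1 [ 0.47  -0.008  0.047] None
1 [ 0.567 -0.035  0.047] None
1 [ 0.654 -0.058  0.097] [-0.09  0.55  2.57  3.32  1.16  1.57]
-1 [ 0.47  -0.008  0.247] [ 0.23 -0.2   2.6   4.04  0.6  -2.18]
-1 [ 0.47  -0.008  0.047] None
-1 [ 0.567 -0.035  0.047] None
-1 [ 0.654 -0.058  0.097] [-0.09  0.55  2.57  3.32  1.16 -1.58]
```

Run:
```python
import h; from h import *
for ph in range(10,75,5):
    h.PH=np.radians(ph); row=[]
    for th in(20,30,37,45,55,65,80,90,100):
        t=np.radians(th); p=h.tcp(.048-.095*np.cos(t),.006+.095*np.sin(t)); a=[]
        for dy in (-30,0,30):
            z=Rt.from_euler('z',dy,degrees=True)*Rt.from_quat(h.quat(1,h.PH)); a.append("x" if ik(p,z.as_quat()) is None else "o")
        row.append("".join(a))
    print(ph,row)
for x in(-.10,):
  for ph in range(20,75,10):
    h.PH=np.radians(ph); print(ph,["x" if ik(h.tcp(x,z),h.quat(1,h.PH)) is None else "o" for z in(.02,.04,.06,.1,.15,.2)])
```

```text
10 ['xxx', 'xxx', 'xxx', 'xxx', 'xxx', 'xxx', 'xxo', 'xxo', 'xoo']
15 ['xxx', 'xxx', 'xxx', 'xxx', 'xxx', 'xxx', 'xxo', 'xoo', 'xoo']
20 ['xxx', 'xxx', 'xxx', 'xxx', 'xxo', 'xxo', 'xoo', 'xoo', 'xoo']
25 ['xxx', 'xxx', 'xxx', 'xxo', 'xxo', 'xoo', 'xoo', 'xoo', 'xoo']
30 ['xxx', 'xxo', 'xxo', 'xoo', 'xoo', 'xoo', 'xoo', 'xoo', 'xoo']
35 ['xoo', 'xoo', 'xoo', 'xoo', 'xoo', 'xoo', 'xoo', 'xoo', 'xoo']
40 ['xoo', 'xoo', 'xoo', 'xoo', 'xoo', 'xoo', 'xoo', 'xoo', 'xoo']
45 ['xoo', 'xoo', 'xoo', 'xoo', 'xoo', 'xoo', 'xox', 'xox', 'xox']
50 ['xoo', 'xoo', 'oox', 'oxx', 'oxx', 'oox', 'oox', 'oox', 'oox']
55 ['oxx', 'oox', 'oox', 'oox', 'oox', 'oox', 'oox', 'oox', 'oox']
60 ['oox', 'oox', 'oox', 'oox', 'oox', 'ooo', 'ooo', 'ooo', 'ooo']
65 ['ooo', 'ooo', 'ooo', 'ooo', 'ooo', 'ooo', 'ooo', 'ooo', 'ooo']
70 ['ooo', 'ooo', 'ooo', 'ooo', 'ooo', 'ooo', 'ooo', 'ooo', 'ooo']
20 ['x', 'x', 'x', 'x', 'x', 'x']
30 ['x', 'x', 'x', 'x', 'o', 'o']
40 ['x', 'x', 'o', 'o', 'o', 'o']
50 ['o', 'o', 'o', 'o', 'o', 'o']
60 ['o', 'o', 'o', 'o', 'o', 'o']
70 ['o', 'o', 'o', 'o', 'o', 'o']
```

```bash
sed -i 's/radians(22)/radians(40)/' h.py
cat >> h.py <<'E'
BX=0.
def C(th,r=.09,off=0.):
    "contact point on the underside at tilt th (deg), off = distance below it"
    t=np.radians(th); xp=.055-.012*np.sin(t)-.001+BX; zp=.006+max(0,-.012*np.cos(t))
    return xp-r*np.cos(t)-off*np.sin(t), zp+r*np.sin(t)-off*np.cos(t)
E
python3 - <<'E'
from h import *
c=get_calibration("wrist"); o=get_obs(); R=np.array(c["R"]); cc=-R.T@np.array(c["t"])
print("cam in tool",Rt.from_quat(o["eef_rot"]).inv().apply(cc-o["tcp_pos"]).round(3))
pts=[tcp(-.14,.25),tcp(*C(37,.17,.01)),tcp(*C(37,.09,.01))]+[tcp(*C(t)) for t in(37,60,80,100,103)]
for s in(1,-1):
  for p in pts:
    q=ik(p,quat(s)); print(s,W2S(p).round(3),None if q is None else np.round(q,2))
E
```

```text
cam in tool [ 0.071  0.    -0.206]
1 [-0.154  0.081  0.251] [ 0.06 -0.34  2.29 -0.64  0.43 -0.76]
1 [-0.109  0.081  0.101] [-0.01  0.06  2.56  3.67  0.39  1.24]
1 [-0.045  0.081  0.053] [-0.08  0.29  2.54  3.42  0.57  1.46]
1 [-0.039  0.081  0.061] [-0.08  0.27  2.51  3.43  0.52  1.44]
1 [-0.015  0.081  0.085] [-0.1   0.21  2.43  3.49  0.39  1.36]
1 [0.013 0.081 0.096] [-0.11  0.22  2.37  3.52  0.33  1.31]
1 [0.044 0.081 0.098] [-0.13  0.24  2.3   3.52  0.29  1.29]
1 [0.049 0.081 0.097] [-0.13  0.25  2.3   3.52  0.29  1.29]
-1 [-0.154  0.081  0.251] [ 0.06 -0.34  2.29 -0.64  0.43  2.38]
-1 [-0.109  0.081  0.101] [-0.01  0.06  2.56  3.67  0.39 -1.9 ]
-1 [-0.045  0.081  0.053] [-0.08  0.29  2.54  3.42  0.57 -1.68]
-1 [-0.039  0.081  0.061] [-0.08  0.27  2.51  3.43  0.52 -1.7 ]
-1 [-0.015  0.081  0.085] [-0.1   0.21  2.43  3.49  0.39 -1.78]
-1 [0.013 0.081 0.096] [-0.11  0.22  2.37  3.52  0.33 -1.83]
-1 [0.044 0.081 0.098] [-0.13  0.24  2.3   3.52  0.29 -1.85]
-1 [0.049 0.081 0.097] [-0.13  0.25  2.3   3.52  0.29 -1.85]
```

```bash
sed -i 's/radians(40)/radians(35)/' h.py
python3 - <<'E'
from h import *
pts=[tcp(*p) for p in((-.10,.22),(-.10,.18),(-.10,.14))]+[tcp(*C(37,.15,.01)),tcp(*C(37,.12,.01)),tcp(*C(37,.09,.01))]+[tcp(*C(t)) for t in(37,60,80,100,103)]
for p in pts:
    q=ik(p,quat(-1)); print(W2S(p).round(3),None if q is None else np.round(q,2))
E
```

```text
[-0.114  0.081  0.22 ] None
[-0.114  0.081  0.18 ] [ 0.03 -0.13  2.49  4.13  0.29 -2.37]
[-0.114  0.081  0.14 ] [ 0.03 -0.01  2.58  3.73  0.44 -1.94]
[-0.093  0.081  0.088] [-0.    0.23  2.66  3.47  0.72 -1.67]
[-0.069  0.081  0.07 ] [-0.03  0.32  2.65  3.41  0.79 -1.63]
[-0.045  0.081  0.052] [-0.06  0.4   2.63  3.37  0.85 -1.6 ]
[-0.039  0.081  0.06 ] [-0.06  0.37  2.6   3.38  0.8  -1.62]
[-0.015  0.081  0.084] [-0.08  0.29  2.52  3.4   0.63 -1.67]
[0.013 0.081 0.094] [-0.1   0.28  2.45  3.41  0.55 -1.7 ]
[0.044 0.081 0.096] [-0.12  0.29  2.39  3.4   0.51 -1.71]
[0.049 0.081 0.096] [-0.12  0.3   2.38  3.4   0.5  -1.71]
```

Run:
```python
from h import *
close()
for q in([1.02,-.4,1.9,0,.3,-.12],[.6,-.4,1.9,3.73,.3,-1.94]):
    move_j(q); o=get_obs(); print(o["clock"],o["tcp_pos"].round(3))
move_j(ik(tcp(-.10,.14),quat(-1)))
o=get_obs(); print(o["clock"],W2S(o["tcp_pos"]).round(3),o["qpos"].round(2),o["force"].round(2),o["grip_width"])
for r in(.15,.09): servo_line(tcp(*C(37,r,.010)),.1)
o=get_obs(); print(o["clock"],W2S(o["tcp_pos"]).round(4),W2S(tcp(*C(37,.09,.01))).round(4),o["force"].round(2))
a=cv2.resize(grab_frame("side")[150:300,200:330],None,fx=3.4,fy=3.4); b=cv2.resize(grab_frame("wrist"),(400,300))
k=np.zeros((510,845,3),np.uint8); k[:a.shape[0],:a.shape[1]]=a; k[:300,445:845]=b; cv2.imwrite("pics/ins.png",k[:,:800])
```

```text
2.9333 [0.247 0.535 0.59 ]
6.05 [0.469 0.322 0.817]
8.5667 [-0.113  0.081  0.141] [ 0.03 -0.01  2.58  3.73  0.44 -1.94] [-0.37 -0.07 -0.8 ] 0.00013536516001196356
10.025 [-0.0452  0.081   0.0522] [-0.0447  0.081   0.0519] [-0.95 -0.73 -0.03]
```

View pics/ins.png

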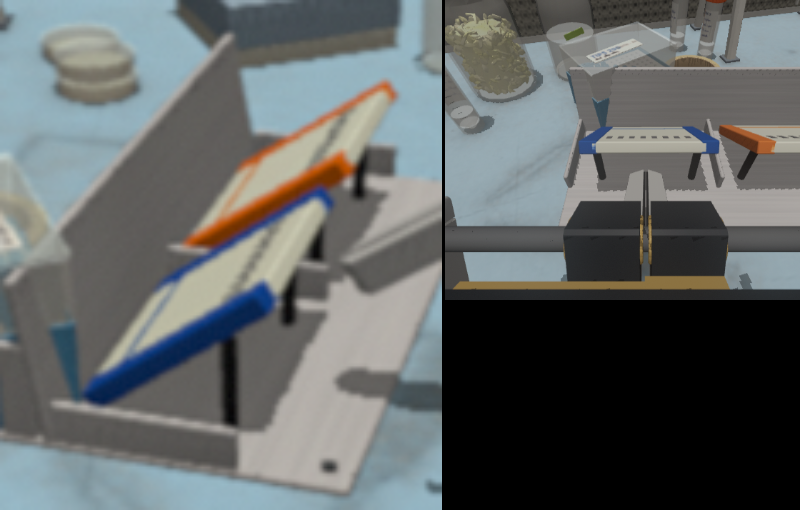

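Run:
```python
from h import *
for nm,p in(("tip",(*C(37,.09,.01),)),("blue near top mid",(-.034,.082)),("near under mid",(-.039,.072))):
    P=S2W([p[0],.081,p[1]]); print(nm,np.round(p,3),"side crop",((proj("side",P)-[200,150])*3.4).round(),"wrist crop",(proj("wrist",P)*[400/560,300/420]+[445,0]).round())
o=get_obs(); z=Rt.from_quat(o["eef_rot"]).apply([0,0,1]); print(z, o["tcp_pos"])
P=o["tcp_pos"]; print("tcp side",((proj("side",P)-[200,150])*3.4).round(),"wrist",(proj("wrist",P)*[400/560,300/420]+[445,0]).round())
```

```text
tip [-0.031  0.052] side crop [275. 292.] wrist crop [646. 159.]
blue near top mid [-0.034  0.082] side crop [280. 237.] wrist crop [646. 140.]
near under mid [-0.039  0.072] side crop [291. 257.] wrist crop [646. 152.]
[ 0.79045972 -0.21593905 -0.57318737] [ 0.56490701 -0.0339546   0.05249601]
tcp side [303. 295.] wrist [646. 171.]
```

Run:
```python
from h import *
a=cv2.resize(grab_frame("side")[200:250,255:330],None,fx=8,fy=8,interpolation=cv2.INTER_CUBIC)[:,:400]; b=cv2.resize(grab_frame("wrist")[180:320,230:330],None,fx=4,fy=4,interpolation=cv2.INTER_CUBIC)
k=np.zeros((560,800,3),np.uint8); k[:a.shape[0],:400]=a; k[:,400:]=b; cv2.imwrite("pics/ins2.png",k)
```

```text
(no output)
```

View pics/ins2.png

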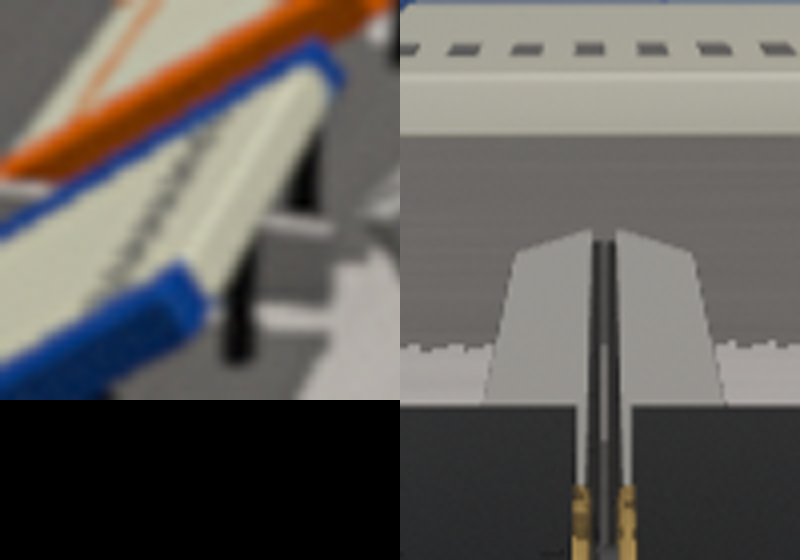

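Run:
```python
from h import *
def rayp(name,px,n,d):
    c=get_calibration(name); R=np.array(c["R"]); Cc=-R.T@np.array(c["t"]); v=R.T@np.linalg.inv(np.array(c["mtx"]))@np.array([px[0],px[1],1.])
    return Cc+v*(d-n@Cc)/(n@v)
n=np.r_[yv,0]
def sy(name,px,y): return W2S(rayp(name,px,n,n@S2W([0,y,0]))).round(4)
s=lambda x,y:(200+x/3.4-.4,150+y/3.4-.4)
print("tip up/low side",sy("side",s(345,265),.093),sy("side",s(365,290),.093))
print("wrist tip",sy("wrist",(281,239.5),.081))
print("tcp stand",W2S(get_obs()["tcp_pos"]))
# plate near edge, side view at blue strip near corner (ins2 side: x/8+255,y/8+200)
for p in((182,262),(210,308),(318,40),(345,78)): print(p,sy("side",(255+p[0]/8-.4,200+p[1]/8-.4),.137 if p[1]>200 else .018))
# wrist view of near edge of the plate: upper row 180+73/4, lower row 180+133/4
P=np.array(get_calibration("wrist")["R"]); 
for v,z in((180+73/4,.082),(180+133/4,.072)): print(v,W2S(ray("wrist",(280,v),z)).round(4))
o=get_obs();Rm=Rt.from_quat(o["eef_rot"])
for l in((0,0,0),(0,0,.011),(-.008,0,.011),(.008,0,.011)): P=o["tcp_pos"]+Rm.apply(l); print(l,W2S(P).round(4),proj("wrist",P).round(1),((proj("side",P)-[200,150])*3.4).round())
```

```text
tip up/low side [-0.0679  0.093   0.0787] [-0.0776  0.093   0.067 ]
wrist tip [-0.2458  0.081   0.3331]
tcp stand [-0.04511755  0.08113448  0.05254668]
(182, 262) [-0.0421  0.137   0.0893]
(210, 308) [-0.0475  0.137   0.0803]
(318, 40) [-0.0372  0.018   0.0806]
(345, 78) [-0.0432  0.018   0.0724]
198.25 [-0.0359  0.0818  0.082 ]
213.25 [-0.0393  0.0818  0.072 ]
(0, 0, 0) [-0.0451  0.0811  0.0525] [281.1 239.2] [303. 295.]
(0, 0, 0.011) [-0.0361  0.0811  0.0462] [281.1 233.8] [285. 304.]
(-0.008, 0, 0.011) [-0.0407  0.0811  0.0397] [281.1 244.8] [294. 317.]
(0.008, 0, 0.011) [-0.0315  0.0811  0.0528] [281.1 222.6] [275. 291.]
```

Run:
```python
from h import *
P=[np.array(c["mtx"])@np.c_[np.array(c["R"]),np.array(c["t"])] for c in map(get_calibration,("wrist","side"))]
o=get_obs();Rm=Rt.from_quat(o["eef_rot"])
for a,b in(((258.3,242.1),(301.1,227.5)),((258.3,242.1),(307,235))):
    X=cv2.triangulatePoints(P[0],P[1],np.array(a),np.array(b))[:,0];X=X[:3]/X[3]
    print(W2S(X).round(4),"tool",Rm.inv().apply(X-o["tcp_pos"]).round(4),"reproj",proj("wrist",X).round(1),proj("side",X).round(1))
f=grab_frame("side"); cv2.imwrite("pics/s3.png",cv2.resize(f[190:270,240:350],None,fx=7,fy=7,interpolation=cv2.INTER_CUBIC))
```

```text
[-0.0677  0.0937  0.0795] tool [ 0.0091 -0.0126 -0.034 ] reproj [258.1 244.1] [300.9 227.3]
[0.1221 0.2839 0.3791] tool [ 0.3635 -0.2028 -0.05  ] reproj [ -575.  -1146.8] [90.7 38.9]
```

View pics/s3.png

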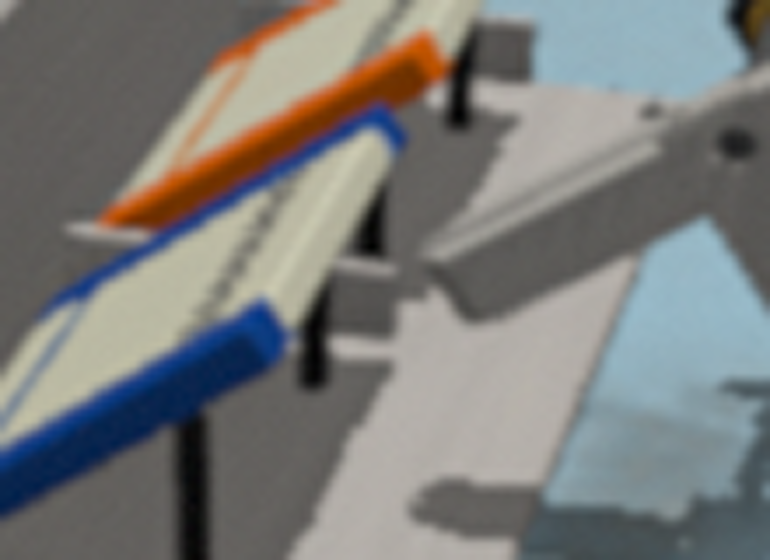

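Both cameras put the real fingertip 34 mm behind the reported TCP, at tool (0.009, ±0.0126, −0.034), rather than 11 mm ahead. In s3.png the tip sits at (430,255), short of the plate. I'll use the measured tip.

```bash
sed -i 's/H=.008/H=.009; L=-.034/; s/\.011\*np/L*np/g; s/y=\.081/y=.082/' h.py
python3 - <<'E'
from h import *
T=[37,38,39,40]+list(range(43,101,4))
pts=[tcp(*C(37,.09,.01))]+[tcp(*C(t)) for t in T+[103]]
ok=[ik(p,quat(-1)) is not None for p in pts]; print(ok)
if all(ok):
    servo_line(pts[0],.06); o=get_obs(); print(o["clock"],W2S(o["tcp_pos"]-pts[0]+np.r_[O,0]).round(4),o["force"].round(2)); f0=o["force"]
    for t,p in zip(T[:6],pts[1:7]):
        servo_line(p,.03); o=get_obs(); print(t,round(o["clock"],2),(o["force"]-f0).round(2))
        if np.linalg.norm(o["force"]-f0)>12: break
    a=grab_frame("side")[190:270,240:350]; b=grab_frame("wrist")[150:320,130:400]
    k=np.zeros((560,800,3),np.uint8); a=cv2.resize(a,None,fx=4,fy=4); b=cv2.resize(b,(355,224)); k[:320,:440]=a; k[:224,442:797]=b; cv2.imwrite("pics/p1.png",k[:320])
E
```

```text
[True, True, True, True, True, True, True, True, True, True, True, True, True, True, True, True, True, True, True, True, True]
11.175 [-0.0003 -0.0001 -0.0002] [-0.54  0.28  0.05]
37 11.66 [ 0.54  0.44 -0.68]
38 11.91 [-0.46  0.26 -0.11]
39 12.16 [-0.01 -0.31 -0.61]
40 12.41 [ 0.24  0.08 -1.52]
43 12.71 [ 0.01 -0.59 -1.02]
47 13.06 [ 0.42  0.55 -0.38]
```

View pics/p1.png

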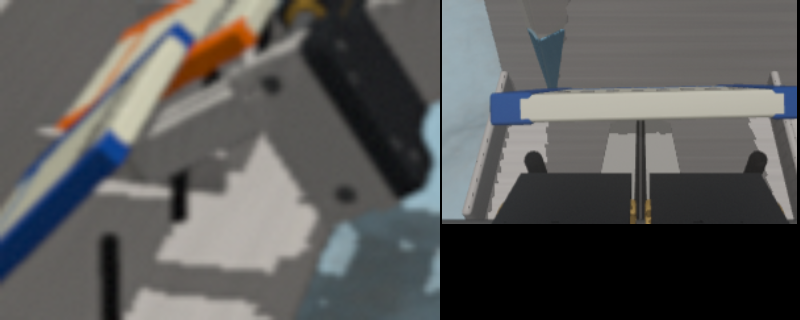

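The picture shows the finger under the plate's near edge, at wrist crop (640,120). The plate is off its posts and turning squarely, and forces are about 1 N. I'll continue the arc.

Run:
```python
from h import *
xw=np.r_[xv,0]
def rep(t): 
    o=get_obs(); print(t,round(o["clock"],2),"fx %.2f fy %.2f fz %.2f"%(o["force"]@xw,o["force"]@np.r_[yv,0],o["force"][2])); return o["force"]@xw
for t in range(51,100,4):
    servo_line(tcp(*C(t)),.03)
    if rep(t)<-8: break
a=grab_frame("side")[150:270,210:350]; b=grab_frame("wrist")[0:320,60:480]
k=np.zeros((420,800,3),np.uint8); a=cv2.resize(a,(420,360)); b=cv2.resize(b,(378,288)); k[:360,:420]=a; k[:288,422:]=b; cv2.imwrite("pics/p2.png",k[:360])
```

```text
51 13.51 fx -1.04 fy -0.40 fz -0.54
55 13.86 fx -0.22 fy -1.00 fz 0.10
59 14.21 fx -1.43 fy 0.02 fz -0.30
63 14.56 fx -0.16 fy 0.01 fz -0.36
67 14.91 fx -1.00 fy -0.31 fz -0.19
71 15.26 fx -0.23 fy -0.33 fz 0.09
75 15.61 fx 0.21 fy 0.64 fz -0.20
79 15.96 fx 0.57 fy 0.04 fz 0.06
83 16.32 fx 1.02 fy 0.16 fz 0.75
87 16.68 fx -0.30 fy 0.13 fz -0.72
91 17.03 fx -8.86 fy 0.60 fz 5.01
```

View pics/p2.png

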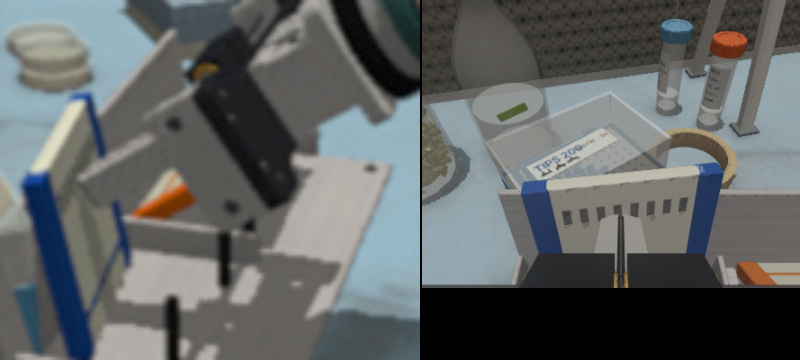

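```bash
cat >> h.py <<'E'
def tri2(n1,p1,n2,p2):
    P=[np.array(c["mtx"])@np.c_[np.array(c["R"]),np.array(c["t"])] for c in map(get_calibration,(n1,n2))]
    X=cv2.triangulatePoints(P[0],P[1],np.array(p1,float),np.array(p2,float))[:,0]; X=X[:3]/X[3]
    return W2S(X).round(4),"err",np.round(np.r_[proj(n1,X)-p1,proj(n2,X)-p2],1)
def strips(name,box,show=False):
    im=grab_frame(name); hsv=cv2.cvtColor(im,cv2.COLOR_BGR2HSV); m=cv2.inRange(hsv,(108,150,50),(125,255,255))
    k=np.zeros_like(m); x0,y0,x1,y1=box; k[y0:y1,x0:x1]=m[y0:y1,x0:x1]
    n,l,s,c=cv2.connectedComponentsWithStats(k)
    return im,[np.argwhere(l==i)[:,::-1].astype(np.float32) for i in range(1,n) if s[i,4]>60]
E
python3 - <<'E'
from h import *
S=lambda x,y:(210+x/3-.3,150+y/3-.3); W=lambda x,y:(60+(x-422)/.9-.5,y/.9-.5)
print("top L near",tri2("side",S(28,178),"wrist",W(524,186)))
print("top R",tri2("side",S(95,97),"wrist",W(720,170)))
o=get_obs(); tip=o["tcp_pos"]+Rt.from_quat(o["eef_rot"]).apply([.009,0,-.034]); print("tip",W2S(tip).round(4), "cmd",np.round(C(91),4), o["force"].round(1))
for n in("side","wrist","top"):
    im,b=strips(n,(0,0,560,420))
    for x in b:
        print(n,len(x),cv2.boxPoints(cv2.minAreaRect(x)).round(0).tolist())
    if n=="top": cv2.imwrite("pics/t2.png",cv2.resize(im[110:250,205:405],None,fx=4,fy=4,interpolation=cv2.INTER_CUBIC))
E
```

```text
top L near (array([0.05  , 0.1379, 0.1167]), 'err', array([-0.1, -0. , -0. ,  0.5]))
top R (array([0.057 , 0.0245, 0.1162]), 'err', array([-0.8, -0.9, -0.4,  9.4]))
tip [0.0415 0.0822 0.0952] cmd [0.0436 0.0962] [-7.6  2.4  4.5]
side 403 [[217.0, 209.0], [225.0, 207.0], [242.0, 268.0], [233.0, 271.0]]
wrist 2209 [[355.0, 280.0], [365.0, 179.0], [395.0, 182.0], [384.0, 283.0]]
wrist 254 [[169.0, 203.0], [196.0, 199.0], [198.0, 211.0], [171.0, 216.0]]
wrist 493 [[185.0, 256.0], [211.0, 252.0], [215.0, 280.0], [189.0, 284.0]]
top 176 [[241.0, 134.0], [247.0, 134.0], [251.0, 164.0], [245.0, 165.0]]
top 200 [[293.0, 171.0], [296.0, 141.0], [304.0, 142.0], [300.0, 172.0]]
```

View pics/t2.png

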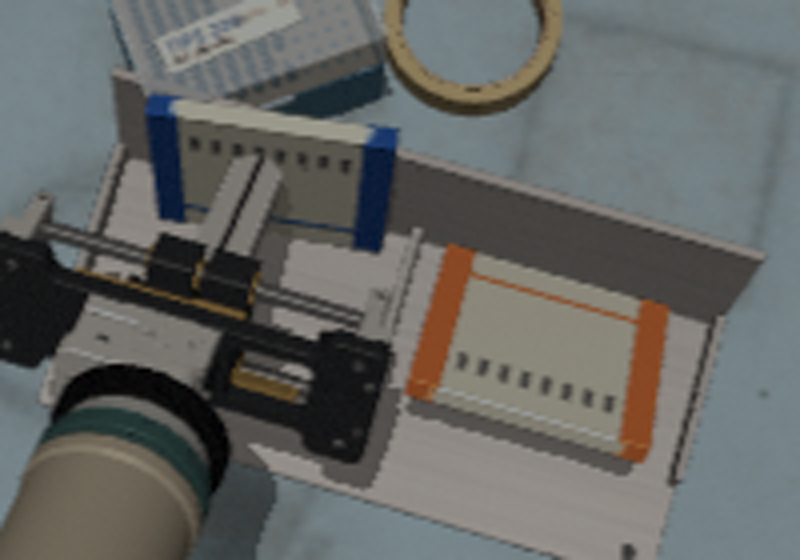

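Run:
```python
from h import *
for nm,p,z in(("Ltop",(241,134.3),.116),("Rtop",(304,142),.116),("Lbot",(245,164.7),.007),("Rbot",(300.5,172.2),.007)): print(nm,W2S(ray("top",p,z)).round(4))
g=lambda x,y:(205+x/4-.4,110+y/4-.4)
print("bs top L",W2S(ray("top",g(115,72),.0897)),"R",W2S(ray("top",g(763,258),.0897)))
# predictions for a plate flat on the backstop
for y in(.137,.017):
    for z,x in((.116,.0625),(.008,.043)): print("pred",y,z,proj("top",S2W([x,y,z])).round(1))
# two-view check of rack lid corner in old pictures was .0506,.136,.093
```

```text
Ltop [0.0523 0.1393 0.116 ]
Rtop [0.0718 0.0212 0.116 ]
Lbot [0.0256 0.1325 0.007 ]
Rbot [0.0437 0.0151 0.007 ]
bs top L [0.06964115 0.16320099 0.0897    ] R [ 0.06938381 -0.16239104  0.0897    ]
pred 0.137 0.116 [243.8 129.7]
pred 0.137 0.008 [245.4 156.4]
pred 0.017 0.116 [304.8 147.1]
pred 0.017 0.008 [299.6 172.1]
```

The top view shows the plate past upright but yawed about 9°. Its right side, toward crop (385,140), is on the backstop, and its left side, at (160,110), is about 18 mm short where the rack corner pokes through. I'll check whether the rack moved, ease off, and see what the plate does.

```bash
cat >> h.py <<'E'
def plate():
    "top view: back top corners and underside low corners of the blue plate, stand frame; + orange"
    im,b=strips("top",(225,115,315,215)); out={}
    for x in sorted((x for x in b if len(x)>60),key=lambda x:x[:,0].mean()):
        bx=cv2.boxPoints(cv2.minAreaRect(x)); bx=bx[bx[:,1].argsort()]; t=bx[:2].mean(0)+[0,-.0]; l=bx[2:].mean(0)
        print("  strip n=%d top %s low %s"%(len(x),W2S(ray("top",t,.116))[:2].round(4),W2S(ray("top",l,.007))[:2].round(4)))
    return im
E
python3 - <<'E'
from h import *
a=cv2.imread("pics/top0.png"); b=plate()
ga,gb=[cv2.cvtColor(i,cv2.COLOR_BGR2GRAY).astype(np.float32) for i in(a,b)]
def loc(x0,y0,x1,y1):
    m=cv2.matchTemplate(cv2.resize(gb[y0-6:y1+6,x0-6:x1+6],None,fx=4,fy=4,interpolation=3),cv2.resize(ga[y0:y1,x0:x1],None,fx=4,fy=4,interpolation=3),cv2.TM_CCOEFF_NORMED)
    _,v,_,p=cv2.minMaxLoc(m); return (np.array(p)/4-6),round(v,3)
print("rack label",loc(236,90,290,130),"tape",loc(300,95,345,125),"orange",loc(304,168,374,226))
o=get_obs(); p=o["tcp_pos"].copy()
for d in(.004,.012):
    servo_line(p-d*np.r_[xv,0],.04); o=get_obs(); print(round(o["clock"],2),o["force"].round(2)); plate()
E
```

```text
strip n=180 top [0.0551 0.1329] low [0.0278 0.1284]
  strip n=199 top [0.0702 0.0285] low [0.0423 0.0227]
rack label (array([0., 0.]), 0.999) tape (array([0., 0.]), 0.999) orange (array([0., 0.]), 0.995)
17.64 [ 0.18  0.09 -0.69]
  strip n=174 top [0.0548 0.134 ] low [0.0285 0.1262]
  strip n=191 top [0.0697 0.0278] low [0.0431 0.0234]
18.04 [ 0.51 -0.68 -0.1 ]
  strip n=182 top [0.0551 0.133 ] low [0.0279 0.1283]
  strip n=197 top [0.0697 0.0281] low [0.0431 0.0237]
```

Run:
```python
from h import *
g=lambda x,y:(205+x/4-.4,120+y/4-.4)
for z in(.088,.093,.098):
    print(z,[W2S(ray("top",g(*p),z))[:2].round(4).tolist() for p in((155,80),(212,60),(380,5),(110,0))])
print("fin top ends z=.02", [W2S(ray("top",g(*p),.02))[:2].round(4).tolist() for p in((415,190),(370,352),(122,108),(72,262))])
# exposed rack region edge along the backstop face: pixels of backstop mask rows in the original image
im=cv2.imread("pics/top0.png"); 
for y in range(128,152,2): print(y,[tuple(int(v) for v in im[y,x]) for x in range(238,264,2)])
```

```text
0.088 [[0.0523, 0.1373], [0.0701, 0.1137], [0.1208, 0.0431], [0.0853, 0.1711]]
0.093 [[0.0508, 0.1363], [0.0684, 0.1129], [0.1188, 0.0427], [0.0835, 0.1699]]
0.098 [[0.0492, 0.1353], [0.0667, 0.1121], [0.1168, 0.0423], [0.0817, 0.1687]]
fin top ends z=.02 [[0.0553, 0.002], [-0.0339, 0.0002], [0.0539, 0.1623], [-0.0329, 0.1615]]
128 [(110, 113, 118), (118, 119, 119), (115, 116, 116), (102, 97, 89), (113, 112, 111), (114, 114, 109), (105, 100, 91), (114, 114, 111), (106, 100, 93), (113, 113, 112), (102, 98, 92), (112, 108, 104), (112, 109, 104)]
130 [(82, 85, 89), (119, 120, 121), (112, 111, 111), (113, 112, 113), (110, 109, 107), (109, 107, 105), (100, 96, 89), (115, 116, 115), (107, 103, 98), (110, 107, 101), (113, 110, 105), (108, 102, 94), (112, 110, 109)]
132 [(58, 61, 64), (79, 82, 83), (108, 107, 106), (103, 102, 102), (110, 109, 109), (113, 113, 112), (112, 112, 112), (112, 112, 111), (108, 106, 102), (103, 99, 91), (114, 113, 113), (106, 102, 95), (112, 111, 109)]
134 [(57, 60, 63), (58, 60, 63), (107, 108, 107), (103, 102, 101), (102, 101, 101), (104, 102, 102), (103, 102, 10
[... 926 characters left out ...]
6, 52), (64, 67, 66), (62, 60, 53), (49, 42, 30), (45, 44, 39), (59, 62, 63), (62, 63, 66), (60, 62, 65), (61, 63, 66), (59, 62, 64)]
146 [(59, 62, 65), (58, 60, 63), (59, 62, 64), (56, 58, 58), (45, 39, 26), (45, 37, 24), (43, 36, 23), (60, 61, 63), (59, 62, 64), (60, 63, 65), (60, 63, 65), (59, 62, 65), (60, 62, 65)]
148 [(59, 62, 64), (58, 59, 63), (60, 63, 65), (58, 61, 64), (45, 42, 35), (44, 38, 23), (51, 50, 47), (60, 62, 65), (61, 63, 65), (60, 62, 65), (60, 63, 65), (59, 62, 65), (61, 63, 65)]
150 [(119, 124, 129), (105, 110, 114), (69, 73, 75), (60, 63, 65), (49, 47, 44), (44, 37, 26), (56, 57, 59), (59, 62, 65), (59, 63, 66), (59, 61, 64), (58, 60, 63), (59, 61, 64), (59, 63, 65)]
```

Run:
```python
from h import *
xw=np.r_[xv,0]
servo_line(tcp(.028,.09,.122),.1); f0=get_obs()["force"]
for x in np.arange(.034,.0605,.003):
    servo_line(tcp(x,.09,.122),.05); f=(get_obs()["force"]-f0); print(x.round(3),"fx %.1f fz %.1f"%(f@xw,f[2]))
    if f@xw<-6: break
plate(); print(get_obs()["clock"])
```

```text
0.034 fx -1.8 fz 1.4
0.037 fx -8.4 fz 3.2
  strip n=74 top [0.0552 0.1328] low [0.0652 0.1431]
  strip n=192 top [0.0702 0.028 ] low [0.0423 0.0234]
19.2083
```

Run:
```python
from h import *
xw=np.r_[xv,0]; yw=np.r_[yv,0]
servo_line(tcp(.015,.085,.122),.1); servo_line(tcp(.015,.082,.162),.12); servo_line(tcp(.047,.080,.162),.1); f0=get_obs()["force"]
for y in list(np.arange(.154,.1315,-.003)):
    servo_line(tcp(.047,.080,y),.05); f=get_obs()["force"]-f0; print(y.round(3),"fx %.1f fy %.1f fz %.1f"%(f@xw,f@yw,f[2]))
    if abs(f@yw)>6 or abs(f@xw)>8: break
plate(); print(get_obs()["clock"])
```

```text
0.154 fx 0.3 fy -0.9 fz -0.4
0.151 fx -0.5 fy -1.1 fz 0.1
0.148 fx -0.9 fy -0.0 fz 0.3
0.145 fx -0.2 fy -1.0 fz -0.4
0.142 fx -1.9 fy 3.9 fz 0.3
0.139 fx -4.2 fy 7.7 fz 1.1
  strip n=172 top [0.0538 0.1231] low [0.0285 0.1192]
  strip n=196 top [0.0694 0.0181] low [0.0435 0.0136]
22.1417
```

Run:
```python
from h import *
xw=np.r_[xv,0]; yw=np.r_[yv,0]
servo_line(tcp(.045,.080,.146),.06); servo_line(tcp(.02,.09,.146),.1); plate()
servo_line(tcp(.02,.09,.108),.1); f0=get_obs()["force"]
for x in np.arange(.032,.06,.003):
    servo_line(tcp(x,.09,.108),.05); f=(get_obs()["force"]-f0); print(x.round(3),"fx %.1f fy %.1f fz %.1f"%(f@xw,f@yw,f[2]))
    if f@xw<-7: break
plate(); print(get_obs()["clock"])
```

```text
strip n=180 top [0.0555 0.1245] low [0.0286 0.1184]
  strip n=194 top [0.0702 0.0183] low [0.0437 0.0145]
0.032 fx -0.3 fy 0.6 fz -0.9
0.035 fx 1.1 fy -0.7 fz 0.1
0.038 fx 0.8 fy 0.1 fz -0.1
0.041 fx -3.8 fy 0.3 fz 1.9
0.044 fx -15.2 fy 0.4 fz 8.0
  strip n=97 top [0.0621 0.1226] low [0.0603 0.1301]
  strip n=209 top [0.0714 0.0168] low [0.04   0.0151]
24.8583
```

Run:
```python
from h import *
xw=np.r_[xv,0]; yw=np.r_[yv,0]
servo_line(tcp(.025,.105,.108),.1); plate()
servo_line(tcp(.025,.119,.152),.15); servo_line(tcp(.060,.117,.152),.12); f0=get_obs()["force"]
for y in np.arange(.146,.1285,-.003):
    servo_line(tcp(.060,.117,y),.06); f=get_obs()["force"]-f0; print(y.round(3),"fx %.1f fy %.1f fz %.1f"%(f@xw,f@yw,f[2]))
    if abs(f@yw)>5 or abs(f@xw)>8: break
plate(); print(get_obs()["clock"])
```

```text
strip n=114 top [0.0621 0.1226] low [0.0603 0.1301]
  strip n=202 top [0.07   0.0171] low [0.0398 0.0135]
0.146 fx 0.6 fy -0.7 fz 1.1
0.143 fx 0.5 fy -0.7 fz -0.1
0.14 fx -0.3 fy 0.2 fz -0.2
0.137 fx 0.7 fy 1.5 fz 2.2
0.134 fx 1.0 fy 5.4 fz 4.5
  strip n=154 top [0.0637 0.1172] low [0.0409 0.1173]
  strip n=202 top [0.0688 0.0095] low [0.0393 0.0118]
27.5
```

Run:
```python
from h import *
servo_line(tcp(.060,.117,.146),.06); servo_line(tcp(.0,.119,.146),.15); plate()
o=get_obs(); print(o["clock"],o["force"].round(2))
im,b=strips("side",(190,150,290,300)); print([cv2.boxPoints(cv2.minAreaRect(x)).round(0).tolist() for x in b])
```

```text
strip n=186 top [0.065  0.1196] low [0.0319 0.1167]
  strip n=206 top [0.0702 0.0128] low [0.0395 0.0113]
28.45 [1.26 0.35 0.28]
[[[214.0, 206.0], [223.0, 203.0], [242.0, 264.0], [233.0, 267.0]]]
```

Run:
```python
from h import *
servo_line(tcp(-.03,.14,.146),.15); plate(); o=get_obs(); print(o["clock"],o["force"].round(2)); print(hand_in())
```

```text
strip n=187 top [0.065  0.1196] low [0.0319 0.1167]
  strip n=210 top [0.0702 0.0126] low [0.0395 0.0114]
28.9417 [ 0.04 -0.31  0.69]
the job is handed in; nothing more can be done
None
```

I handed in at 28.9 s with the blue plate tipped past upright and leaning back about 10° in its own bay, but not fully square: it is yawed about 3–4°, its low edge sits roughly 3–11 mm off the backstop, it was shifted about 15 mm sideways to get past what appears to be the tip rack blocking its left side, and its left low corner may have lifted briefly during that push; I did not touch the orange plate, which had not moved when checked mid-job.

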